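Pin the bonding clamp round a boot last and hold it shut

ROBOT

A 6-joint arm with a two-finger parallel gripper is mounted at the origin on the work surface. World frame = base frame: x ahead of the robot, y to its left, z up, the work surface at z = 0. Lengths are in m, angles in degrees, forces in N, time in s.
With the tool pointing down it reaches from about 0.3 to 0.75 m from the base axis. Payload 8.5 kg.
Tool frame: the origin (TCP) lies at the very end of the fingers, on their centre line; the grasp point (between the pads) lies 19 mm behind it (env.grasp_offset is the distance from the TCP to the grasp point, in m); y points along the fingers, z is the direction in which the jaws open and shut, and the axes are right-handed (so a half turn about y gives the same grasp; the last joint's range is limited). The gripper opens to 85 mm and grips with 20 to 120 N. Pads are 22 mm wide; open, the fingers measure 114 mm over their backs; the gripper's body (76 mm by 85 mm) begins 54 mm behind the grasp point. The pads swing forward as they close: fully open they stand 13 mm farther back than shut.
Start: joints at [54.586, 21.807, 74.336, -0, 83.858, -12.336], TCP at [0.216, 0.506, 0.231] pointing down, gripper open.
Joint ranges: [-178.18, 178.18], [-50.72, 133.34], [12.68, 142.11], [-81.47, 261.47], [9.98, 163.14], [-165.26, 165.26]. Speed limits (degrees/s): [136.94, 136.94, 180, 180, 180, 180].

INTERFACE

Orientations are given as a 3x3 rotation matrix whose columns are the frame's x, y, z axes.
In Python, from rig import env gives the robot as it stands. The module is installed in compiled form; this text tells all that it offers.
- The arm moves only by the shell command python3 -m pendant 'ROWS' [FORCE]. ROWS is JSON, a list of rows, each a list of 3 entries, a list of its own where there are three numbers: the shift along the world's x, y, z as a fraction of full scale, then the turn about the world's z as a fraction of full scale, then the opening, from 0 (shut) to 1 (fully open). A call has 1 to 12 rows; each row shifts and turns the commanded pose from where the row before left it; what a row does not reach is not made up. Full scale, the value 1, is 30 mm for a shift and 5 degrees for a turn. A row lasts 1/12 s, in which the tool goes at most 41.7 mm and 7.16 degrees, less where a joint would pass 70% of its speed; a pose out of reach is approached as far as the arm can. A call with a number of a shift or a turn outside -1 to 1 is refused whole. A call with a gripper value outside its range is refused whole. The fingers move at their own pace and stop on an object; FORCE is the grip in N (left out, the last holds). Time passes only in rows, so rows that do not move let the fingers close. It gives the time, the measured TCP pose, the force and the opening at its end, in the units of the state.
- env.observe(): the state, without advancing time (a new reading comes with each control period).
- env.get_image(name): name is "side" or "top" or "wrist"; returns (picture, depth): 400x640x3 uint8, red, green, blue; 400x640 float32, m along the optical axis (not along the pixel's ray), 0 where there is no reading.
- env.camera_model(name): a dict with "camera_matrix" (3x3 intrinsics, pixels), "dist_coeffs" ([k1, k2, p1, p2, k3] as OpenCV has them; the pictures are not rectified), "R" (3x3) and "t" (3): a world point X has camera coordinates R X + t; the wrist camera has in their place "tool_from_camera" (4x4, takes a point from camera to tool coordinates, whose origin is the TCP and whose axes are the tool frame's). Camera axes: x right, y down, z forward; pixel columns grow to the right and rows downward; lengths in m; the calibration is good to about 2 mm. A picture is of the moment at which its call begins: read the wrist's pose just before it. camera_model takes no time and is no camera call.
- env.close_job(): hands the job in, once; it reports no verdict.
The state is a dict: "time_s": time; "q": joint angles; "qvel": joint speeds; "joint_efforts": joint torques, N m; "position": TCP position; "tool_rot": TCP orientation; "ft_force": force on the tool from outside, world axes, zero at the start; "wrist_torque": the same for the moment, N m; "grip_width": finger opening in m.
Only numpy, scipy, OpenCV 4.12 (cv2) and the standard library are available. Lean on these libraries where they do the work, as an engineer would, in place of code of your own. Each camera call takes 0.05 s, during which the arm holds its last target.

TASK

The leg of the small grey boot last has just been glued on: swing the open half of the hinged clamp shut round its ankle, take the steel locking pin from the wooden block and push it down through the aligned lug holes until its shoulder sits fully home on the lug. Then pinch the clamp's two thumb tabs together and keep squeezing them firmly while the glue grabs: your program finishes while still holding them, the pin left in place. Leave the awl, the glue jar, the tack tray and the spare last where they are.

Things in the scene. Friction and masses are not known exactly. Their poses are not given: they have to be found in the camera images.
- jig: Clamp's plywood board, fixed, z 0 to 18, x -68 to 138, y -82 to 58 mm. Origin on the bench under the last's leg axis. x is the parting line: thumb tabs at -x (robot side), hinge and the last's toe at +x (toe to x = 118). The leg is an upright cylinder, radius 25 mm, top at z = 130; the clamp band round it has outer radius 38 mm, z 58 to 94.
- fixed_half: Clamp's fixed aluminium half, on the board's -y side on a steel bracket; same frame as jig. Fork of two ears 24 x 26 x 10 mm with a 12 mm hole, about x = -54, y = 0 (z 58 to 68 and 84 to 94 mm); flat thumb tab at x -116 to -76, y -11 to -1, z 58 to 100 mm, joined to the ears by a web up to z = 94.
- clamp_hinge (a joint): Angle of the swing half about its upright hinge, rad: 0 = fully shut (end stop), grows as it opens towards the board's +y side (clockwise from above), 1.4 = wide open. Starts at 0.6 to 1.25. Slightly stiff (0.2 N m of friction, about 1.5 N at the tab) and stays where it is left; no spring.
- swing_half: Clamp's swinging aluminium half. Origin on the hinge axis at bench height, z up; when shut its axes are parallel to the board's, and it is on the +y side. Tongue (z 69 to 83 mm) with a 12 mm hole 100 mm from the hinge axis, which enters the fork; flat thumb tab 122 to 162 mm from the hinge axis (its x -162 to -122, y 1 to 11, z 58 to 100 mm).
- hinge_axis (a point): Point on the upright hinge axis, at z = 94 mm; board-frame x = 46, y = 0 mm.
- swing_tab (a point): Centre of the outer face (its own +y face) of the swing half's thumb tab, 142 mm from the hinge axis, at z = 85 mm, 15 mm below the tab's top edge. Push here to shut the clamp. Its axes are those of the swing half.
- lug_hole (a point): Mouth of the pin hole: centre of the top face of the upper ear, z = 94 mm, board's axes. Vertical hole, 12 mm wide, 1.5 mm chamfer, 36 mm deep through ear, tongue and ear; open below. The tabs (6 mm higher than the ear) begin 22 mm from the hole's axis, the band 16 mm from it on the other side.
- tabs_mid (a point): Midway between the thumb tabs when shut, z = 85 mm (their top edge at 100, lower at 58 mm), board's axes. The tabs lie either side of it along y, together 22 mm across (10 mm each, 2 mm gap), 20 mm either way along x. The place to pinch, from above, fingers closing along the board's y.
- block: Wooden tool block 130 (its x) x 60 (its y) x 56 mm high, fixed to the bench, origin in the middle of its underside. Two upright holes 14 mm wide, 48 mm deep at x = -35 and +35 mm: the pin stands in one and the awl in the other, either way round.
- pin: Steel locking pin, upright, 80 mm long, 60 to 100 g. Origin at its tip, z up along it: tapered tip 8 mm, shank 10 mm thick up to z = 46 mm, shoulder disc 20 mm across (z 46 to 50), then a round grip 14 mm thick (z 50 to 80). Loose fit in the block.
- pin_shoulder (a point): Centre of the underside of the pin's shoulder disc; rests on the ear's top when the pin is home, and on the block's top (z = 56 mm) at the start.
- awl: Awl with a pear-shaped wooden handle, 28 mm thick, standing in the other hole of the block, its top 51 mm above the block; origin at its point. Leave alone.
- glue_jar: Glass glue jar with a screw cap, 64 mm across, 92 mm high, beyond the clamp to the left; origin under its middle. Leave alone.
- tack_tray: Low black tray of tacks, 95 x 65 x 24 mm, beyond the block on the right; origin under its middle. Leave alone.
- spare_last: Finished shoe last without a leg, 167 mm long, 64 mm wide, 64 mm high, on the left; origin on the bench under its ankle, toe to its +x. Leave alone.

How it is judged (in metres and radians):
On the way, in this order (a step that is already met when the one before it is completed fails the run):
1. the swing half is shut against the fixed half (value of joint clamp_hinge below 0.05 rad), for 0.2 s.
2. the pin is through the aligned holes, shoulder on the ear, clamp shut (value of joint clamp_hinge below 0.02 rad and horizontal distance between pin_shoulder and lug_hole below 0.003 m and z of pin_shoulder in the frame of lug_hole between -0.003 and 0.003 m and angle between pin's own z axis and vertical below 0.08 rad), for 0.2 s.
At the end, for the whole second after the job is handed in: Clamp within 0.02 rad of shut; pin upright (0.08 rad) in the lug holes, shoulder within 3 mm of the ear top and hole axis, untouched by the robot; fingers still pinching the thumb tabs (grasp point within 35 mm of their middle), pressing each half with more than 5 N (all of step 2 and contact force between the fingers and fixed_half above 5 N and contact force between the fingers and swing_half above 5 N and distance between the grasp point and tabs_mid below 0.035 m and contact force between each of the arm, the fingers and pin below 0.5 N); the arm keeps its last pose, push and grip.
It fails at once if the awl is displaced by more than 25 mm (distance of awl from where it was at the start of the episode above 0.025 m).
It fails at once if the glue jar is displaced by more than 25 mm (distance of glue_jar from where it was at the start of the episode above 0.025 m).
It fails at once if the tack tray is displaced by more than 25 mm (distance of tack_tray from where it was at the start of the episode above 0.025 m).
It fails at once if the spare last is displaced by more than 25 mm (distance of spare_last from where it was at the start of the episode above 0.025 m).
It also fails if it takes over 61 s, if anything falls off the work surface, if the arm or the gripper's body presses on something with over 40 N, if the wrist force passes 120 N, or if a joint passes its speed limit or range.

## Working session

There is one attempt and no reset: what is moved stays moved. The work goes in short steps, Python scripts to look and compute and a shell command to move; the robot and the scene stay as the last step left them, time stands still between calls to the robot, and variables do not carry over. Pictures are saved under pics/ and viewed, and the job is handed in when it is done.

```bash
mkdir -p pics; ls; python3 - <<'E'
from rig import env
import cv2, numpy as np
s=env.observe(); print(s)
for n in ("top","side","wrist"):
    im,d=env.get_image(n); cv2.imwrite(f"pics/{n}0.png",im[:,:,::-1]); np.savez(f"pics/{n}0.npz",im=im,d=d)
    m=env.camera_model(n); print(n,{k:np.round(np.array(v),4).tolist() for k,v in m.items()})
E
```

```text
pics
{'time_s': 0.0, 'q': array([ 5.45851676e+01,  2.18400589e+01,  7.43841511e+01, -2.61784504e-04,
        8.38585277e+01, -1.23360814e+01]), 'qvel': array([ 0.06910962,  0.00689209, -0.03265207, -0.04597809,  0.03693298,
        0.02846118]), 'joint_efforts': array([ 1.83960387e-04, -4.48450649e+01, -2.31282020e+01, -1.35906093e-04,
        4.68558297e-03, -5.09124902e-05]), 'position': array([0.2154303 , 0.50573547, 0.23072406]), 'tool_rot': array([[ 9.19967005e-01, -8.33111337e-04,  3.91994919e-01],
       [-3.91995686e-01, -1.17949830e-03,  9.19966299e-01],
       [-3.04077011e-04, -9.99998957e-01, -1.41167557e-03]]), 'ft_force': array([-0.37008324, -0.85736838,  0.64640418]), 'wrist_torque': array([-0.03247766,  0.02396761, -0.00062594]), 'grip_width': 0.08543397455466024}
top {'camera_matrix': [[452.4076, 0.0, 324.4267], [0.0, 452.4076, 198.3041], [0.0, 0.0, 1.0]], 'dist_coeffs': [-0.1226, 0.0, 0.0, 0.0, 0.0], 'R': [[-0.0022, -0.9999, -0.016], [-0.9982, 0.0032, -0.0592], [0.0592, 0.0158, -0.9981]], 't': [0.0342, 0.575, 1.3175]}
side {'camera_matrix': [[460.6029, 0.0, 320.1777], [0.0, 460.6029, 196.2536], [0.0, 0.0, 1.0]], 'dist_coeffs': [0.0437, 0.0, 0.0, 0.0, 0.0], 'R': [[0.9481, -0.3177, 0.0136], [-0.1668, -0.5335, -0.8292], [0.2707, 0.7839, -0.5588]], 't': [-0.5175, 0.1797, 1.2288]}
wrist {'camera_matrix': [[275.9414, 0.0, 318.1105], [0.0, 275.9414, 197.0306], [0.0, 0.0, 1.0]], 'dist_coeffs': [-0.0417, 0.0, 0.0, 0.0, 0.0], 'tool_from_camera': [[-0.0002, 0.9482, 0.3176, -0.0806], [-0.0005, -0.3176, 0.9482, -0.1426], [1.0, 0.0001, 0.0006, -0.0011], [0.0, 0.0, 0.0, 1.0]]}
```

View pics/top0.png

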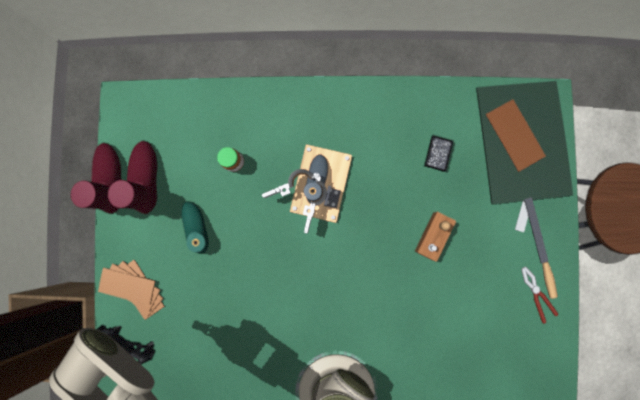

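View pics/side0.png

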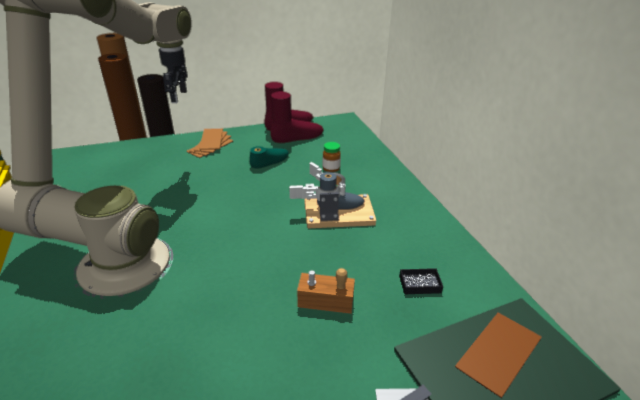

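View pics/wrist0.png

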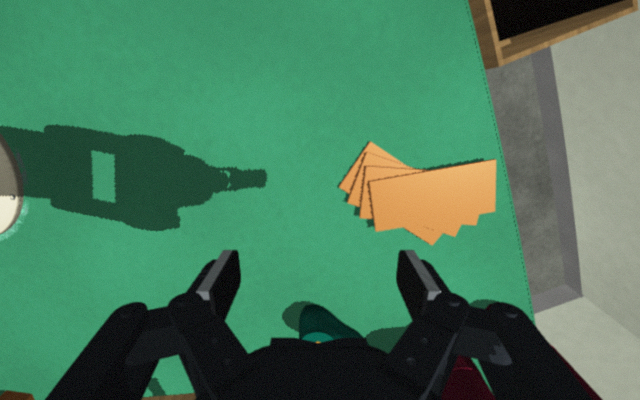

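The top view shows the board near (322,184), with the fixed tab at (309,218) and the open swing tab at (270,190). The pin is at (433,247) and the awl at (446,226) on the block. The jar is at (231,158) and the spare last at (194,228). I'll zoom in and measure.

```bash
cat > h.py <<'E'
import numpy as np, cv2
from rig import env
def ray(name,px,s=None):
    m=env.camera_model(name); K=np.array(m["camera_matrix"]); D=np.array(m["dist_coeffs"])
    u=cv2.undistortPoints(np.array(px,float).reshape(-1,1,2),K,D).reshape(-1,2)
    d=np.c_[u,np.ones(len(u))]
    if name=="wrist":
        T=np.array(m["tool_from_camera"]); R=np.array(s["tool_rot"]); p=np.array(s["position"])
        return R@T[:3,3]+p, d@(R@T[:3,:3]).T
    R=np.array(m["R"]);t=np.array(m["t"])
    return -R.T@t, d@R
def onz(name,px,z,s=None):
    o,d=ray(name,px,s); return o+d*((z-o[2])/d[:,2])[:,None]
def proj(name,X,s=None):
    X=np.array(X,float).reshape(-1,3)
    m=env.camera_model(name); K=np.array(m["camera_matrix"]); D=np.array(m["dist_coeffs"])
    if name=="wrist":
        T=np.array(m["tool_from_camera"]); R=np.array(s["tool_rot"])@T[:3,:3]; o=np.array(s["tool_rot"])@T[:3,3]+s["position"]
        Xc=(X-o)@R
    else: Xc=X@np.array(m["R"]).T+np.array(m["t"])
    return cv2.projectPoints(Xc,np.zeros(3),np.zeros(3),K,D)[0].reshape(-1,2)
def dpts(name,d,s=None,mask=None):
    "world point per depth pixel"
    v,u=np.nonzero((d>0) if mask is None else ((d>0)&mask))
    o,dr=ray(name,np.c_[u,v],s); return np.c_[u,v],o+dr*d[v,u][:,None]
def snap(name,tag):
    s=env.observe(); im,d=env.get_image(name); cv2.imwrite(f"pics/{tag}.png",im[:,:,::-1])
    np.savez(f"pics/{tag}.npz",im=im,d=d,position=s["position"],tool_rot=s["tool_rot"]); return s,im,d
def load(tag):
    z=np.load(f"pics/{tag}.npz"); return z,z["im"],z["d"]
E
python3 - <<'E'
import cv2,numpy as np
a=cv2.imread("pics/top0.png")
c=cv2.resize(a[135:245,250:365],None,fx=5,fy=5,interpolation=cv2.INTER_CUBIC); cv2.imwrite("pics/c1.png",c)
c=cv2.resize(a[200:270,405:470],None,fx=7,fy=7,interpolation=cv2.INTER_CUBIC); cv2.imwrite("pics/c2.png",c)
E
```

```text
(no output)
```

View pics/c1.png

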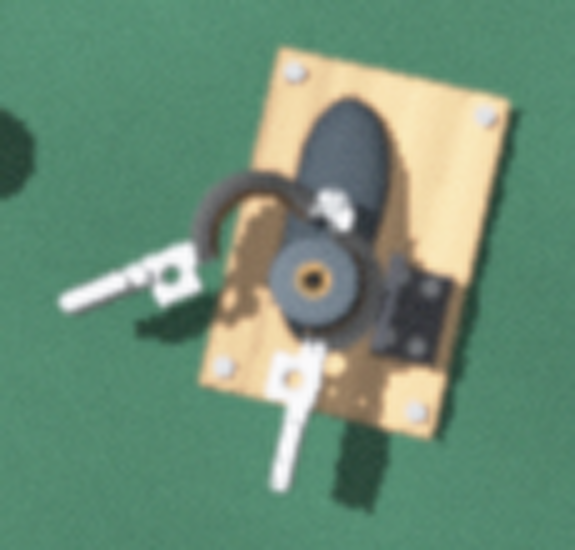

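View pics/c2.png

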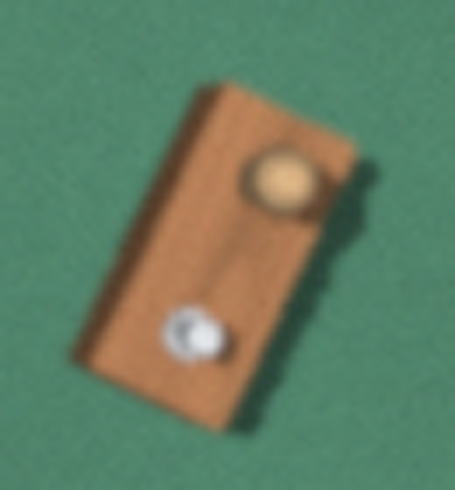

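```bash
python3 - <<'E'
from h import *
c=np.array([[283,48],[512,98],[436,438],[200,383]])/5+[250,135]-0.4  # (x138,y58),(138,-82),(-68,-82),(-68,58)
W=onz("top",c,.018)[:,:2]; L=np.array([[138,58],[138,-82],[-68,-82],[-68,58]])/1e3
print(W, np.linalg.norm(np.diff(W,axis=0,append=W[:1]),axis=1))
# rigid fit
lc=L.mean(0);wc=W.mean(0);A=(L-lc);B=(W-wc)
th=np.arctan2((A[:,0]*B[:,1]-A[:,1]*B[:,0]).sum(),(A*B).sum());R=np.array([[np.cos(th),-np.sin(th)],[np.sin(th),np.cos(th)]])
o=wc-R@lc; print("yaw",np.degrees(th),"o",o,"res",(L@R.T+o-W)*1e3)
P=lambda x,y:o+R@[x/1e3,y/1e3]
print("fork",P(-54,0),"mid",P(-96,0),"hinge",P(46,0))
px=lambda q:np.array([q],float)/5+[250,135]-.4
print("leg top",onz("top",px([313,280]),.130)); print("fork hole",onz("top",px([293,378]),.094))
print("fixed tab end",onz("top",px([279,490]),.1))
h=P(46,0); hp=onz("top",px([171,276]),.083)[0,:2]; te=onz("top",px([66,302]),.1)[0,:2]
for q in (hp,te):
  v=R.T@(q-h); print("swing",np.linalg.norm(v),np.degrees(np.arctan2(v[1],v[0])), np.pi-np.arctan2(v[1],v[0]))
px=lambda q:np.array([q],float)/7+[405,200]-.4
print("pin top",onz("top",px([208,339]),.086),"shoulder",onz("top",px([190,333]),.058))
b=np.vstack([px(q) for q in ([225,82],[357,150],[218,430],[85,362])]);B=onz("top",b,.056);print(B,np.linalg.norm(np.diff(B,axis=0,append=B[:1]),axis=1))
d=load("top0")[2]
E
```

```text
[[ 0.73660399  0.08653273]
 [ 0.70590758 -0.04953427]
 [ 0.50454421 -0.00361327]
 [ 0.53724792  0.13544916]] [0.13948655 0.20653316 0.14285619 0.20526972]
yaw -13.20748112779722 o [0.58974344 0.0618879 ] res [[ 0.7409519   0.29106134]
 [-0.5495589   0.06118695]
 [ 0.26270259  1.20665505]
 [-0.45409559 -1.55890334]]
fork [0.53717179 0.07422571] mid [0.49628273 0.08382179] hinge [0.6345267  0.05137792]
leg top [[0.58936727 0.06386854 0.13      ]]
fork hole [[0.53755194 0.07657299 0.094     ]]
fixed tab end [[0.47552903 0.08403096 0.1       ]]
swing 0.10226436280377885 125.62969703647038 0.9489408020204224
swing 0.1608737103628433 123.05206053762802 0.9939290458448005
pin top [[ 0.43083886 -0.27523583  0.086     ]] shoulder [[ 0.43189844 -0.27419038  0.058     ]]
[[ 0.53433497 -0.29039632  0.056     ]
 [ 0.50614971 -0.3449046   0.056     ]
 [ 0.39214478 -0.28584142  0.056     ]
 [ 0.42031042 -0.2312813   0.056     ]] [0.06136417 0.1283962  0.06140123 0.12843747]
```

```bash
cat >> h.py <<'E'
YAW=np.radians(-13.2); O=np.array([0.5897,0.0625])
def rot(a): return np.array([[np.cos(a),-np.sin(a)],[np.sin(a),np.cos(a)]])
def P(x,y): return O+rot(YAW)@[x/1e3,y/1e3]
def S(x,y,th): return P(46,0)+rot(YAW-th)@[x/1e3,y/1e3]
E
python3 - <<'E'
from h import *
print("jar",onz("top",[[230,158]],.092),"last",onz("top",[[194,228],[190,207]],.06))
for th in (.97,.7,.4,.2,.1,0): 
    print(th, S(-142,11,th),"fingerc",S(-142,11+15,th), "jaw",90+np.degrees(YAW-th))
print("pre",S(-142,11+15+12,.97))
E
```

```text
jar [[0.68565288 0.29821642 0.092     ]] last [[0.48777357 0.40908157 0.06      ]
 [0.54852723 0.42171041 0.06      ]]
0.97 [0.59333454 0.18834713] fingerc [0.60731721 0.19377714] jaw 21.223093872310145
0.7 [0.5584562  0.17243123] fingerc [0.57048394 0.18139413] jaw 36.69295434084238
0.4 [0.52626081 0.14458422] fingerc [0.53510263 0.15670125] jaw 53.88168819476707
0.2 [0.51002361 0.12123787] fingerc [0.5162819  0.13486996] jaw 65.34084409738354
0.1 [0.50373273 0.10846658] fingerc [0.50859882 0.12265535] jaw 71.07042204869177
0 [0.49874828 0.09513105] fingerc [0.50217355 0.10973474] jaw 76.8
pre [0.61850335 0.19812114]
```

```bash
python3 -m pendant '[[[0.84,-0.64,0],-0.57,0],[[0.84,-0.64,0],-0.57,0],[[0.84,-0.64,0],-0.57,0],[[0.84,-0.64,0],-0.57,0],[[0.84,-0.64,0],-0.57,0],[[0.84,-0.64,0],-0.57,0],[[0.84,-0.64,0],-0.57,0],[[0.84,-0.64,0],-0.57,0]]' 30
python3 -m pendant '[[[0.84,-0.64,0],-0.57,0],[[0.84,-0.64,0],-0.57,0],[[0.84,-0.64,0],-0.57,0],[[0.84,-0.64,0],-0.57,0],[[0.84,-0.64,0],-0.57,0],[[0.84,-0.64,0],-0.57,0],[[0.84,-0.64,0],-0.57,0],[[0.84,-0.64,0],-0.57,0],[[0,0,0],0,0],[[0,0,0],0,0]]'
python3 -c "
from h import *
s,im,d=snap('wrist','w1'); print(s['position'],s['ft_force'],s['grip_width'])
print(proj('wrist',[[*S(-142,11,.97),.1],[*S(-162,6,.97),.1],[*S(-100,0,.97),.083]],s))"
```

```text
time_s: 0.82
position: [0.4182, 0.3512, 0.2311]
tool_rot: [[0.694, -0.0, 0.72], [-0.72, -0.0, 0.694], [-0.0, -1.0, -0.0]]
ft_force: [-0.0, -0.2, 0.3]
grip_width: -0.0002
time_s: 1.65
position: [0.6195, 0.1975, 0.2302]
tool_rot: [[0.362, -0.002, 0.932], [-0.932, -0.0, 0.362], [-0.0, -1.0, -0.002]]
ft_force: [-0.9, 1.2, -0.0]
grip_width: 0.0001
[0.6195404  0.19753775 0.2302164 ] [-0.93215132  1.21213504 -0.04196626] 6.0433196201507266e-05
[[291.17920688 185.96553235]
 [285.61497369 166.88166776]
 [284.06583044 217.31283352]]
```

View pics/w1.png

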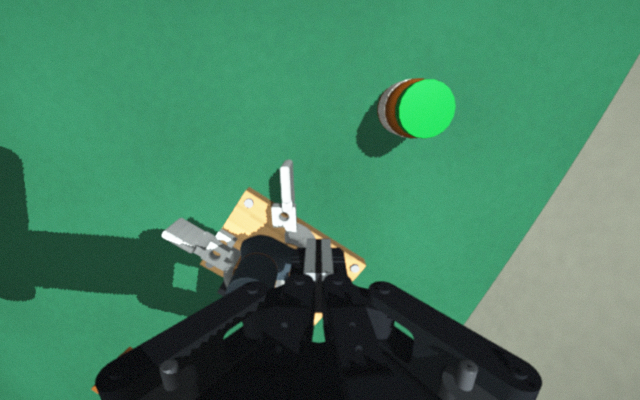

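The w1 picture confirms the predictions: swing tab edge near (290,186), its hole at (284,217), jar at (425,108) well clear. I'll go down beside the tab.

```bash
python3 -m pendant '[[[0,0,-1],0,0],[[0,0,-1],0,0],[[0,0,-1],0,0],[[0,0,-1],0,0],[[0,0,-1],0,0],[[0,0,0],0,0],[[0,0,0],0,0],[[0,0,0],0,0]]'
python3 -c "
from h import *
s,im,d=snap('wrist','w2'); s,im,d=snap('side','s2'); print(s['position'],s['ft_force'],s['grip_width'])
c=cv2.resize(im[120:250,270:400,::-1],None,fx=4,fy=4,interpolation=cv2.INTER_CUBIC); cv2.imwrite('pics/s2c.png',c)"
```

```text
time_s: 2.37
position: [0.6194, 0.1995, 0.0836]
tool_rot: [[0.365, 0.003, 0.931], [-0.931, 0.0, 0.365], [0.001, -1.0, 0.003]]
ft_force: [-0.0, 0.9, 0.3]
grip_width: -0.0
[0.61961884 0.19938185 0.08394498] [ 0.27147275  0.61658442 -0.76517855] 0.00010358387092755024
```

View pics/w2.png

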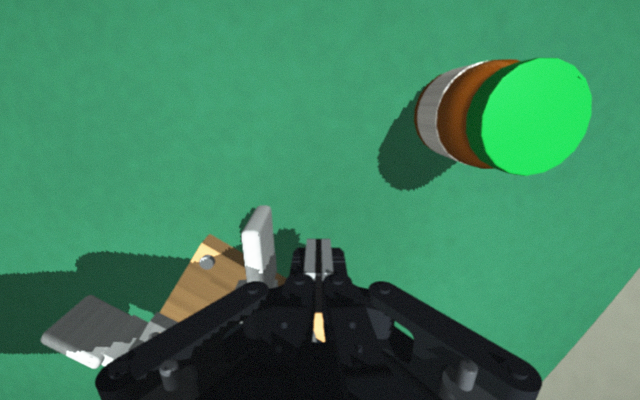

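View pics/s2c.png

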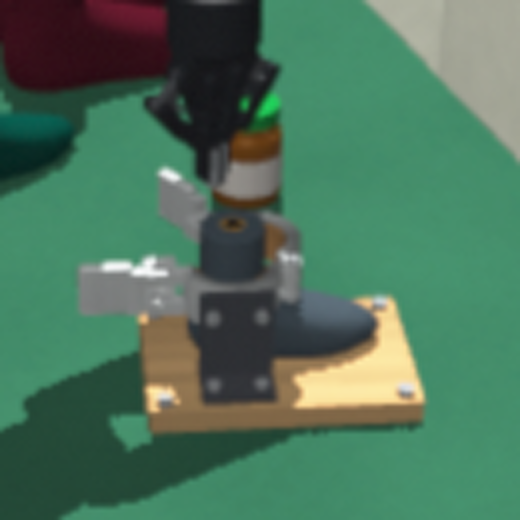

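```bash
python3 -m pendant '[[[-0.4,-0.17,-0.2],0,0],[[-0.31,-0.11,0],0.78,0],[[-0.31,-0.11,0],0.78,0],[[-0.31,-0.11,0],0.78,0],[[-0.31,-0.11,0],0.78,0],[[-0.295,-0.206,0],0.86,0],[[-0.295,-0.206,0],0.86,0],[[-0.295,-0.206,0],0.86,0],[[-0.295,-0.206,0],0.86,0],[[-0.21,-0.243,0],0.77,0],[[-0.21,-0.243,0],0.77,0],[[-0.21,-0.243,0],0.77,0]]'
python3 -c "
from h import *
s,im,d=snap('wrist','w3'); print(s['position'],s['ft_force'],s['tool_rot'][:,2])"
```

```text
time_s: 3.47
position: [0.5162, 0.1339, 0.0772]
tool_rot: [[0.913, 0.005, 0.409], [-0.409, 0.0, 0.913], [0.004, -1.0, 0.002]]
ft_force: [2.1, 0.6, 0.1]
grip_width: -0.0002
[0.5161989  0.13387155 0.07723777] [2.06764422 0.56601233 0.08528754] [0.40866829 0.91268005 0.00231303]
```

View pics/w3.png

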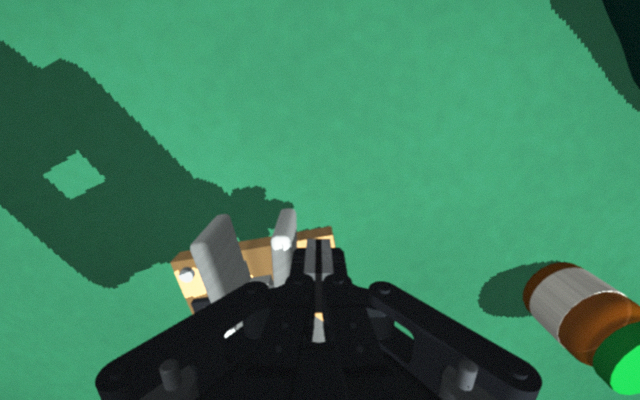

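```bash
python3 -m pendant '[[[-0.093,-0.167,0],0.48,0],[[-0.093,-0.167,0],0.48,0],[[-0.093,-0.167,0],0.48,0],[[-0.093,-0.167,0],0.48,0],[[-0.093,-0.167,0],0.48,0],[[0,0,0],0,0],[[0,0,0],0,0]]'
python3 -m pendant '[[[-0.015,-0.065,0],0,0],[[-0.015,-0.065,0],0,0],[[0,0,0],0,0],[[0,0,0],0,0]]'
python3 -c "
from h import *
s,im,d=snap('wrist','w4'); print(s['position'],s['ft_force'],s['tool_rot'][:,2], S(-142,26,0))"
```

```text
time_s: 4.1
position: [0.5032, 0.1105, 0.0769]
tool_rot: [[0.976, 0.006, 0.215], [-0.216, 0.003, 0.976], [0.005, -1.0, 0.004]]
ft_force: [4.8, 9.9, -1.9]
grip_width: -0.0001
time_s: 4.43
position: [0.5032, 0.1101, 0.077]
tool_rot: [[0.976, 0.009, 0.216], [-0.216, 0.01, 0.976], [0.006, -1.0, 0.011]]
ft_force: [9.8, 33.9, -5.3]
grip_width: 0.0
[0.50317195 0.11010077 0.07701926] [ 9.77278184 33.8821764  -5.29751581] [0.216036   0.97632031 0.01127396] [0.50217355 0.10973474]
```

View pics/w4.png

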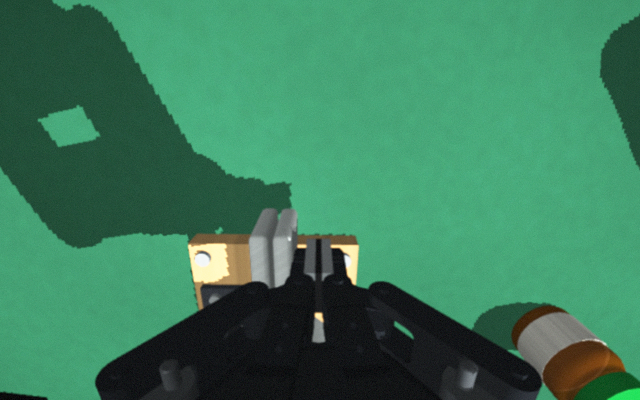

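Shut against the stop: 34 N of reaction, and in w4 the two tabs lie parallel, about 2 mm apart, at (268,240). Now I'll back off, rise and go over the pin.

```bash
python3 -m pendant '[[[0.1,0.35,0],0,0],[[0.2,0.8,0],0,0],[[0,0,1],0,0],[[0,0,1],0,0.5],[[0,0,1],0,1],[[0,0,1],0,1],[[-0.2,-1,0.3],0,1],[[-0.2,-1,0],0,1],[[-0.2,-1,0],0,1],[[-0.2,-1,0],0,1],[[-0.2,-1,0],0,1],[[-0.2,-1,0],0,1]]'
python3 -m pendant '[[[-0.2,-1,0],0,1],[[-0.2,-1,0],0,1],[[-0.2,-1,0],0,1],[[-0.2,-1,0],0,1],[[-0.2,-1,0],0,1],[[-0.2,-1,0],0,1],[[-0.2,-1,0],0,1],[[0,0,0],0,1],[[0,0,0],0,1]]'
python3 -c "
from h import *
s,im,d=snap('wrist','w5'); print(s['position'],s['ft_force'],s['tool_rot'][:,2],s['grip_width'])
print(proj('wrist',[[.4315,-.2745,.09],[.4315,-.2745,.06]],s))
s,im,d=snap('top','t5')
c=cv2.resize(im[135:245,250:365,::-1],None,fx=5,fy=5,interpolation=cv2.INTER_CUBIC); cv2.imwrite('pics/t5c.png',c)"
```

```text
time_s: 5.48
position: [0.4733, -0.0418, 0.2058]
tool_rot: [[0.977, 0.003, 0.215], [-0.215, -0.001, 0.977], [0.003, -1.0, -0.0]]
ft_force: [-0.1, 0.4, -0.1]
grip_width: 0.0854
time_s: 6.23
position: [0.4314, -0.2517, 0.2053]
tool_rot: [[0.976, 0.001, 0.217], [-0.217, -0.001, 0.976], [0.002, -1.0, -0.001]]
ft_force: [-0.1, 0.6, -0.0]
grip_width: 0.0854
[ 0.43141599 -0.25171081  0.20525742] [-0.08096132  0.59185184 -0.01327992] [ 2.17069257e-01  9.76155907e-01 -7.63206754e-04] 0.08536955760249944
[[296.77405073 196.2978104 ]
 [298.80000788 187.56658492]]
```

View pics/w5.png

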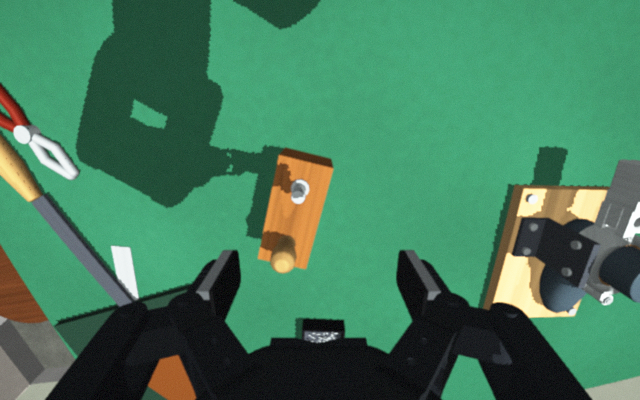

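View pics/t5c.png

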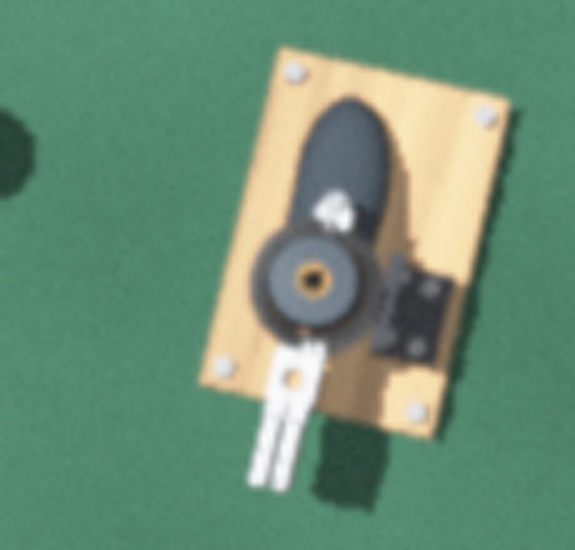

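The clamp looks shut in the top view, with the hole clear at (293,378) in the crop. In w5 the pin is at about (299,190). I'll refine that.

```bash
python3 -c "
from h import *
s,im,d=load('w5')
sub=im[165:215,270:330].astype(int); m=((sub.max(2)-sub.min(2))<45)&(sub.min(2)>60)
v,u=np.nonzero(m); print(len(u),u.min()+270,u.max()+270,v.min()+165,v.max()+165,u.mean()+270,v.mean()+165)
c=cv2.resize(im[165:215,270:330,::-1],None,fx=10,fy=10,interpolation=cv2.INTER_CUBIC); cv2.imwrite('pics/w5c.png',c)"
```

```text
354 270 308 179 203 298.7683615819209 190.66949152542372
```

View pics/w5c.png

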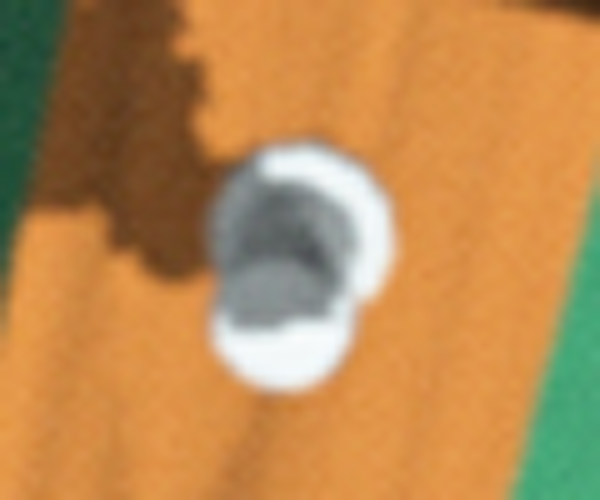

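```bash
python3 -c "
from h import *
s,im,d=load('w5')
a=onz('wrist',[[297.85,196.85]],.09,s); b=onz('wrist',[[299.75,187.85]],.06,s); print(a,b)
p=(a+b)[0]/2; print((p-s['position'])*1e3)"
```

```text
[[ 0.43228533 -0.27360352  0.09      ]] [[ 0.43203534 -0.27356804  0.06      ]]
[   0.74434189  -21.87497235 -130.25742097]
```

```bash
python3 -m pendant '[[[0.02,-0.73,0],0,1],[[0,0,-0.9],0,1],[[0,0,-0.9],0,1],[[0,0,-0.8],0,1],[[0,0,0],0,1],[[0,0,0],0,1]]'
python3 -c "
from h import *
s,im,d=snap('wrist','w6'); print(s['position'],s['ft_force'])
print(proj('wrist',[[.4321,-.2736,.09]],s))
c=cv2.resize(im[100:300,220:420,::-1],None,fx=3,fy=3,interpolation=cv2.INTER_CUBIC); cv2.imwrite('pics/w6c.png',c)"
```

```text
time_s: 6.83
position: [0.4323, -0.2715, 0.1266]
tool_rot: [[0.977, -0.001, 0.212], [-0.212, 0.001, 0.977], [-0.001, -1.0, 0.001]]
ft_force: [-0.4, -0.0, 0.8]
grip_width: 0.0855
[ 0.43231075 -0.27146776  0.12660538] [-0.39209578 -0.02287612  0.77737404]
[[316.72864008 225.15050405]]
```

View pics/w6c.png

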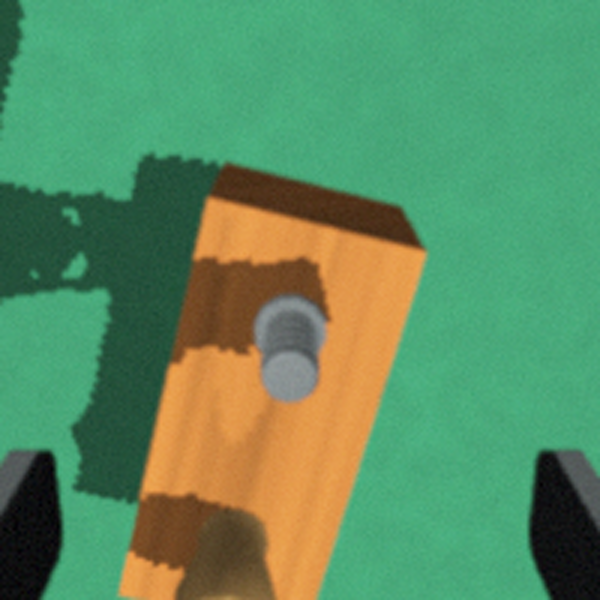

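Pin top measured at (316,225), predicted (316.7,225.2), so they agree. I'll descend and grip.

```bash
python3 -m pendant '[[[0,-0.07,-0.8],0,1],[[0,0,-0.8],0,1],[[0,0,-0.35],0,1],[[0,0,0],0,1],[[0,0,0],0,1]]'
python3 -m pendant '[[[0,0,0],0,0],[[0,0,0],0,0],[[0,0,0],0,0],[[0,0,0],0,0],[[0,0,0],0,0],[[0,0,0],0,0],[[0,0,0],0,0],[[0,0,0],0,0],[[0,0,0],0,0]]' 60
python3 -c "
from h import *
s,im,d=snap('wrist','w7'); print(s['position'],s['ft_force'],s['grip_width'])
c=cv2.resize(im[150:350,220:420,::-1],None,fx=3,fy=3,interpolation=cv2.INTER_CUBIC); cv2.imwrite('pics/w7c.png',c)"
```

```text
time_s: 7.3
position: [0.4328, -0.2749, 0.0693]
tool_rot: [[0.977, 0.002, 0.213], [-0.213, -0.001, 0.977], [0.002, -1.0, -0.001]]
ft_force: [0.8, 0.0, 0.6]
grip_width: 0.0852
time_s: 8.05
position: [0.4321, -0.2747, 0.0681]
tool_rot: [[0.977, 0.0, 0.214], [-0.214, -0.0, 0.977], [0.0, -1.0, -0.0]]
ft_force: [-0.8, -0.1, 4.1]
grip_width: 0.0123
[ 0.43212207 -0.27466928  0.06807433] [-0.81256299 -0.06507896  4.066217  ] 0.01229230461788572
```

View pics/w7c.png

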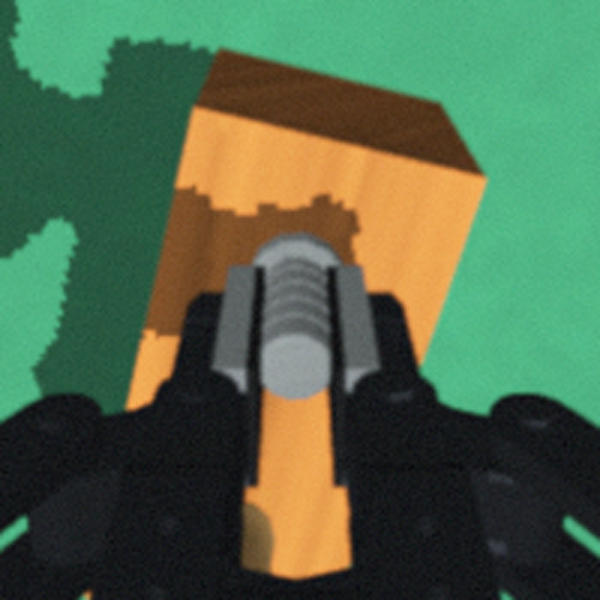

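Grip holds the pin at 12.3 mm. Lifting, then moving to a spot 50 mm short of the hole on the −y side to look.

```bash
python3 -m pendant '[[[0,0,0.3],0,0],[[0,0,0.6],0,0],[[0,0,0.9],0,0],[[0,0,0.9],0,0],[[0,0,0.9],0,0],[[0,0,0.9],0,0],[[0.14,0.45,0],0,0],[[0.28,0.9,0],0,0],[[0.28,0.9,0],0,0],[[0.28,0.9,0],0,0],[[0.28,0.9,0],0,0],[[0.28,0.9,0],0,0]]'
python3 -m pendant '[[[0.28,0.9,0],0,0],[[0.28,0.9,0],0,0],[[0.28,0.9,0],0,0],[[0.28,0.9,0],0,0],[[0.28,0.9,0],0,0],[[0.14,0.45,0],0,0],[[0,0,0],0,0],[[0,0,0],0,0],[[0,0,0],0,0]]'
python3 -c "
from h import *
s,im,d=snap('wrist','w8'); print(s['position'],s['ft_force'],s['grip_width'])
print(proj('wrist',[[*P(-54,0),.094]],s))
T=s['position']+s['tool_rot']@np.array([[0,.0339,0],[0,-.0121,0]]).T.T[0]; print(T,proj('wrist',T,s))
"
```

```text
time_s: 9.1
position: [0.4782, -0.1247, 0.2031]
tool_rot: [[0.977, -0.0, 0.214], [-0.214, 0.0, 0.977], [-0.0, -1.0, 0.0]]
ft_force: [-0.4, -0.7, -1.0]
grip_width: 0.0116
time_s: 9.85
position: [0.5242, 0.0218, 0.2029]
tool_rot: [[0.977, -0.0, 0.214], [-0.214, -0.0, 0.977], [-0.0, -1.0, -0.0]]
ft_force: [0.7, 0.8, -0.4]
grip_width: 0.0118
[0.52416939 0.02178055 0.2028959 ] [ 0.72701722  0.84471845 -0.38064959] 0.011818443892228112
[[376.15953573 194.93531386]]
[0.52415683 0.02177176 0.1689959 ] [[319.78958634 226.37192639]]
```

View pics/w8.png

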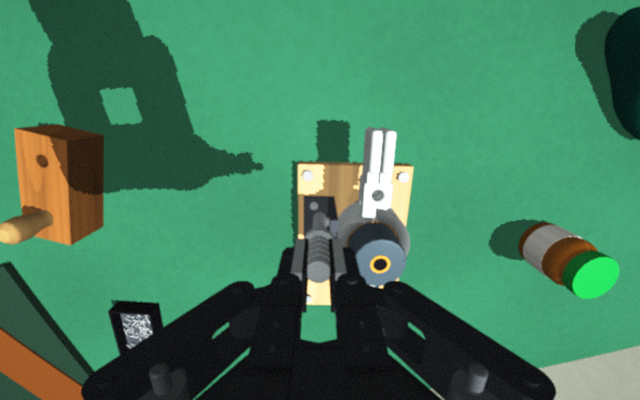

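```bash
python3 -c "
from h import *
s,im,d=load('w8')
c=cv2.resize(im[160:290,290:420,::-1],None,fx=6,fy=6,interpolation=cv2.INTER_CUBIC)[:600]; cv2.imwrite('pics/w8c.png',c)"
```

```text
(no output)
```

View pics/w8c.png

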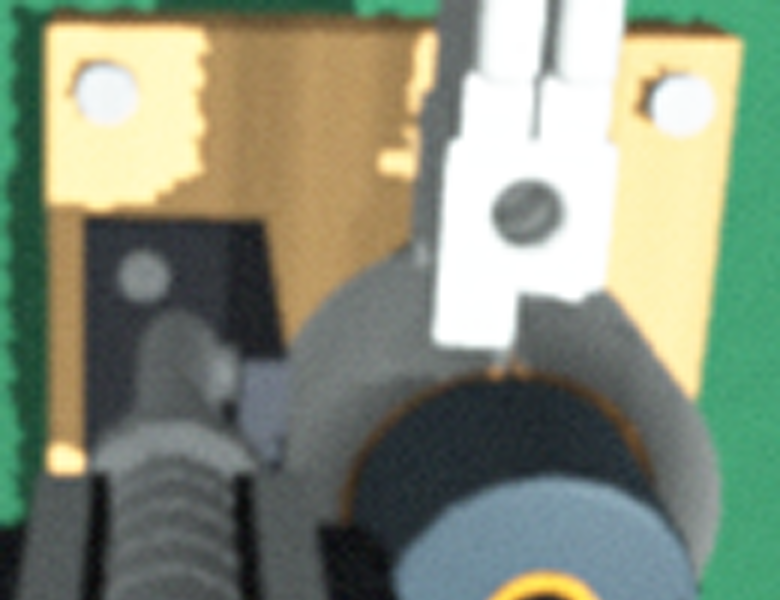

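```bash
python3 -c "
from h import *
s,im,d=load('w8')
p=s['position'];R=s['tool_rot']
for y in (.0581,.0501,.0121,.0081): print(y,proj('wrist',p+R@[0,y,0],s), proj('wrist',p+R@[0.005,y,0],s), proj('wrist',p+R@[-0.005,y,0],s))
h=onz('wrist',[[377.6,194.75]],.094,s)[0]; print('hole',h,'model',P(-54,0)); print((h-p)*1e3)
"
```

```text
0.0581 [[319.59343021 213.43997791]] [[319.58094699 219.32976112]] [[319.60604338 207.46098861]]
0.0501 [[319.6535389  217.40116291]] [[319.64010199 223.47202049]] [[319.66712201 211.23450071]]
0.0121 [[320.01043388 240.94968965]] [[319.99054519 248.04281204]] [[320.03059753 233.71706078]]
0.0081 [[320.05674638 244.00913235]] [[320.03591969 251.22814067]] [[320.07786933 236.64439627]]
hole [0.53723782 0.07621548 0.094     ] model [0.53712674 0.07483095]
[  13.0684334    54.43492198 -108.89589821]
```

```bash
python3 -c "
from h import *
s,im,d=load('w8')
sub=im[200:265,290:350,::-1]
c=cv2.resize(sub,None,fx=10,fy=9,interpolation=cv2.INTER_CUBIC); c=np.clip(c.astype(float)*1.6,0,255).astype(np.uint8); cv2.imwrite('pics/w8d.png',c)
for v in range(206,246,2): print(v,im[v,300:340].mean(1).astype(int).tolist()[4:36:1])
print(d[206:246:3,320])
"
```

```text
206 [70, 52, 54, 56, 62, 82, 117, 135, 141, 134, 137, 138, 134, 119, 85, 49, 51, 56, 57, 54, 55, 54, 56, 52, 40, 33, 31, 34, 36, 38, 40, 76]
208 [68, 55, 48, 49, 57, 70, 91, 121, 129, 131, 132, 131, 121, 98, 63, 56, 55, 56, 59, 56, 58, 57, 54, 47, 39, 35, 39, 37, 32, 31, 42, 60]
210 [64, 56, 52, 59, 53, 50, 54, 65, 74, 80, 81, 77, 64, 51, 55, 60, 56, 56, 55, 48, 54, 51, 53, 47, 34, 32, 38, 34, 34, 35, 35, 49]
212 [66, 56, 49, 54, 55, 53, 54, 54, 49, 56, 55, 62, 70, 82, 80, 83, 84, 77, 71, 61, 54, 55, 54, 48, 36, 42, 33, 36, 37, 33, 33, 38]
214 [66, 51, 52, 56, 57, 54, 55, 57, 55, 62, 70, 84, 96, 92, 90, 88, 90, 93, 89, 87, 79, 65, 52, 45, 37, 36, 33, 31, 39, 34, 31, 38]
216 [66, 54, 53, 56, 50, 55, 54, 57, 62, 75, 87, 97, 95, 94, 87, 88, 87, 91, 96, 102, 104, 90, 69, 50, 42, 40, 34, 35, 34, 30, 36, 32]
218 [68, 53, 54, 57, 50, 51, 58, 58, 67, 82, 92, 93, 93, 93, 90, 89, 94, 94, 95, 100, 108, 114, 110, 107, 89, 71, 44, 33, 36, 37, 36, 40]
220 [69, 54, 55, 51, 54, 54, 53, 57, 67, 85, 95, 94, 91, 90, 88, 92, 91, 94, 100, 103, 110, 127, 138, 134, 119, 97, 78, 89, 90, 89, 89, 95]
222 [66,
[... 1214 characters left out ...]
, 117, 133, 123, 118, 107, 100, 98, 97, 97, 102, 105, 105, 98, 89, 87, 86, 85, 90, 102, 122, 121, 105, 96, 91, 92, 82, 79, 68]
240 [72, 40, 23, 43, 88, 111, 107, 108, 108, 106, 99, 102, 95, 92, 83, 88, 86, 89, 95, 97, 99, 98, 82, 82, 68, 38, 20, 33, 62, 85, 86, 86]
242 [69, 39, 24, 31, 76, 105, 108, 104, 95, 94, 92, 91, 88, 91, 91, 88, 90, 85, 83, 79, 81, 82, 81, 90, 76, 35, 18, 37, 63, 79, 89, 90]
244 [68, 33, 13, 34, 69, 97, 95, 100, 95, 99, 103, 104, 105, 102, 109, 102, 100, 97, 94, 97, 91, 81, 76, 80, 66, 29, 14, 23, 56, 80, 90, 88]
[0.3432434  0.34360155 0.20788553 0.20189862 0.19609018 0.19129713
 0.18645306 0.18175447 0.16591486 0.1667347  0.16462702 0.16003871
 0.1553362  0.15282997]
```

View pics/w8d.png

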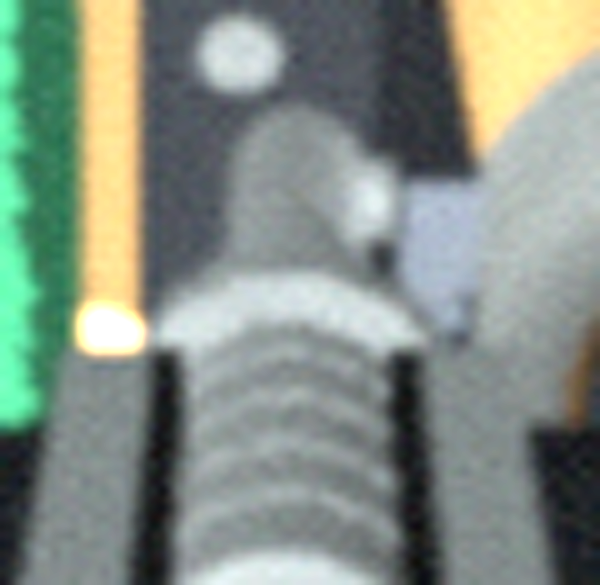

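```bash
python3 -c "
from h import *
s,im,d=load('w8'); p=s['position'];R=s['tool_rot']
for u in (317,320,322):
  for v in range(211,254,3):
    o,dr=ray('wrist',[[u,v]],s); X=o+dr[0]*d[v,u]; print(u,v,np.round((X-p)@R*1e3,1))
v,u=np.nonzero(d>0)
o,dr=ray('wrist',np.c_[u,v],s); X=o+dr*d[v,u][:,None]
r=np.hypot(X[:,0]-.5372,X[:,1]-.0762); m=(r>.008)&(r<.011); print('ear z',np.median(X[m,2]))
"
```

```text
317 211 [ 45.  177.9  -2.5]
317 214 [-4.3 46.4 -2. ]
317 217 [-3.6 42.3 -2. ]
317 220 [-4. 36. -2.]
317 223 [-4.2 30.2 -1.9]
317 226 [ -80.8 -142.6   -1.3]
317 229 [-9.  10.4 -1.9]
317 232 [-8.1  8.1 -1.9]
317 235 [-6.1  8.  -1.9]
317 238 [-7.2  2.  -1.8]
317 241 [-6.3  0.1 -1.8]
317 244 [-6.7 -4.3 -1.8]
317 247 [-7.3 -8.9 -1.8]
317 250 [ -6.9 -11.5  -1.8]
317 253 [ -7.4 -15.6  -1.8]
320 211 [ 45.7 179.8   1.3]
320 214 [-4.4 46.   0.2]
320 217 [-4.  41.2  0.2]
320 220 [-4.2 35.4  0.1]
320 223 [-4.5 29.5  0.1]
320 226 [-4.1 25.6  0.1]
320 229 [-9.2 10.  -0. ]
320 232 [-8.1  8.2 -0.1]
320 235 [-6.2  8.  -0.1]
320 238 [-7.2  1.9 -0.1]
320 241 [-6.4 -0.2 -0.1]
320 244 [-6.8 -4.5 -0.1]
320 247 [-7.  -8.4 -0.2]
320 250 [ -6.5 -10.9  -0.2]
320 253 [ -7.2 -15.1  -0.2]
322 211 [ 45.5 179.3   3.8]
322 214 [-3.4 48.5  1.7]
322 217 [-4.  41.3  1.6]
322 220 [-4.1 35.6  1.6]
322 223 [-4.3 30.   1.5]
322 226 [-3.9 25.9  1.4]
322 229 [-9.2 10.   1.2]
322 232 [-8.4  7.6  1.1]
322 235 [-6.1  8.2  1.2]
322 238 [-6.7  3.   1.1]
322 241 [-6.1  0.4  1.1]
322 244 [-6.3 -3.6  1. ]
322 247 [-7.2 -8.8  0.9]
322 250 [ -6.5 -10.8   0.9]
322 253 [ -7.  -14.8   0.8]
ear z 0.2908992755853592
```

Pin sits upright in the grip: disc top 8 mm below the TCP as expected, axis about 0.7 mm along tool +x. The hole is at (377.6,194.8), giving (0.5372, 0.0762). I'll move over it.

```bash
python3 -m pendant '[[[0.14,0.6,0],0,0],[[0.14,0.6,0],0,0],[[0.13,0.6,0],0,0],[[0,0,-0.6],0,0],[[0,0,-0.6],0,0],[[0,0,0],0,0],[[0,0,0],0,0],[[0,0,0],0,0]]'
python3 -c "
from h import *
s,im,d=snap('wrist','w9'); print(s['position'],s['ft_force'],s['grip_width'])
h=np.array([.5373,.0762,.094]); print('TCP rel',(np.array([.5366,.0763,.152])-s['position'])*1e3); print(proj('wrist',h,s))
c=cv2.resize(im[150:270,260:380,::-1],None,fx=5,fy=5,interpolation=cv2.INTER_CUBIC); cv2.imwrite('pics/w9c.png',c)
s,im,d=snap('side','s9'); c=cv2.resize(im[140:240,270:400,::-1],None,fx=6,fy=6,interpolation=cv2.INTER_CUBIC); cv2.imwrite('pics/s9c.png',c)
print(proj('side',h),proj('side',s['position']+s['tool_rot']@[.0007,.0581,0]))
"
```

```text
time_s: 10.57
position: [0.5372, 0.0757, 0.1678]
tool_rot: [[0.977, 0.001, 0.215], [-0.215, -0.0, 0.977], [0.001, -1.0, 0.0]]
ft_force: [0.2, 0.6, -0.5]
grip_width: 0.0119
[0.53716663 0.07567289 0.16783078] [ 0.23926361  0.64073338 -0.51530385] 0.011899006065490467
TCP rel [ -0.56663229   0.62711199 -15.83077613]
[[320.12761531 206.32574316]]
[[309.83618161 186.74980252]] [[310.13358818 182.32333179]]
```

View pics/w9c.png

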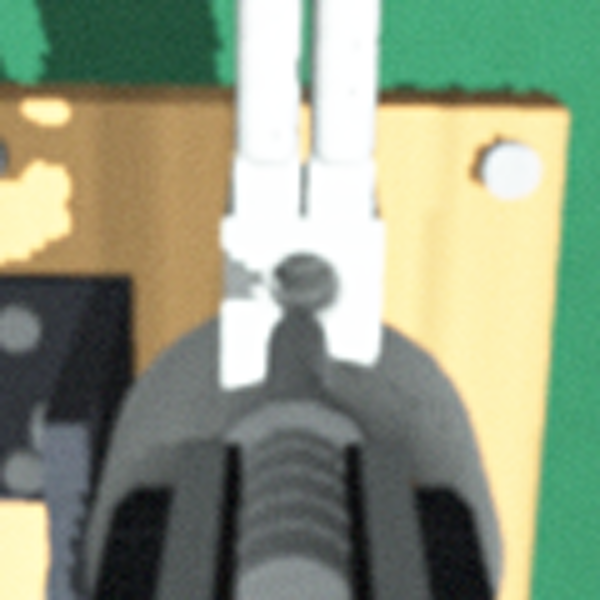

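View pics/s9c.png

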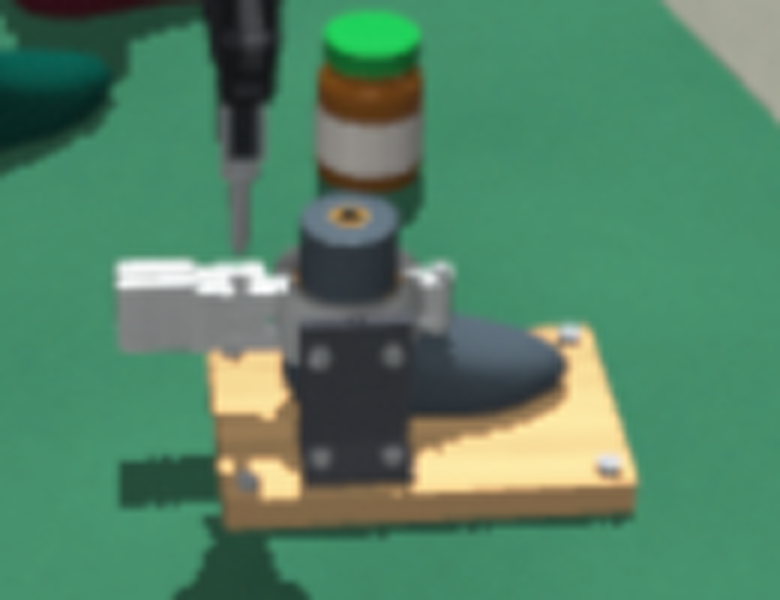

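```bash
python3 -m pendant '[[[-0.014,0.054,-0.2],0,0],[[0,0,-0.2],0,0],[[0,0,-0.2],0,0],[[0,0,-0.2],0,0],[[0,0,0],0,0],[[0,0,0],0,0]]'
python3 -c "
from h import *
s,im,d=snap('wrist','w10'); print(s['position'],s['ft_force'],s['grip_width'])
c=cv2.resize(im[150:270,260:380,::-1],None,fx=5,fy=5,interpolation=cv2.INTER_CUBIC); cv2.imwrite('pics/w10c.png',c)
"
```

```text
time_s: 11.17
position: [0.5364, 0.0778, 0.1423]
tool_rot: [[0.977, -0.001, 0.214], [-0.214, -0.001, 0.977], [-0.0, -1.0, -0.001]]
ft_force: [2.1, -2.8, -3.3]
grip_width: 0.0121
[0.53639407 0.07775023 0.14229875] [ 2.14927469 -2.80601524 -3.33826304] 0.012146122128798582
```

View pics/w10c.png

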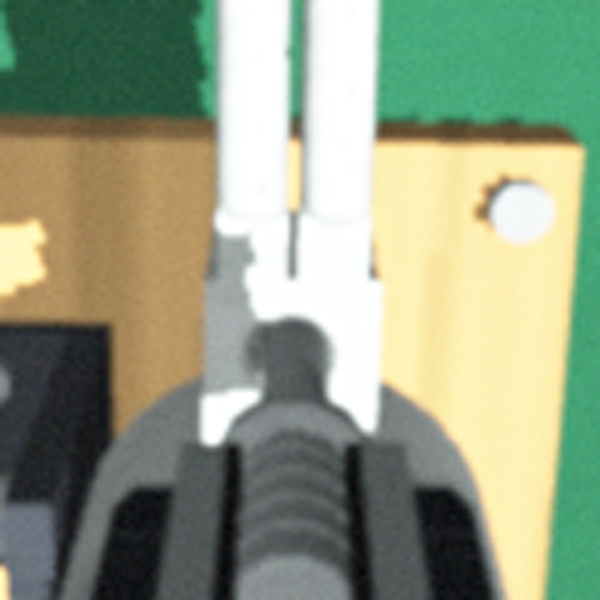

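```bash
python3 -m pendant '[[[0.015,-0.03,0],0,0],[[0,0,-0.15],0,0],[[0,0,-0.15],0,0],[[0,0,-0.15],0,0],[[0,0,0],0,0],[[0,0,0],0,0]]'
python3 -c "
from h import *
s,im,d=snap('wrist','w11'); print(s['position'],s['ft_force'],s['grip_width'],s['wrist_torque'])
"
```

```text
time_s: 11.72
position: [0.5367, 0.0772, 0.129]
tool_rot: [[0.977, -0.001, 0.213], [-0.213, 0.0, 0.977], [-0.001, -1.0, -0.0]]
ft_force: [2.1, -0.7, -0.9]
grip_width: 0.0118
[0.53670202 0.07717619 0.12896215] [ 2.05854226 -0.69551164 -0.93408403] 0.01179371459544169 [-0.12743393 -0.26462182  0.02034644]
```

```bash
python3 -m pendant '[[[0.01,-0.008,-0.15],0,0],[[0,0,-0.15],0,0],[[0,0,-0.15],0,0],[[0,0,-0.15],0,0],[[0,0,-0.05],0,0],[[0,0,0],0,0],[[0,0,0],0,0]]'
python3 -m pendant '[[[0,0,-0.05],0,0],[[0,0,-0.05],0,0],[[0,0,0],0,0],[[0,0,0],0,0]]'
python3 -c "
from h import *
s=env.observe(); print(s['position'],s['ft_force'],s['grip_width'],s['wrist_torque'])
"
```

```text
time_s: 12.35
position: [0.537, 0.0769, 0.1097]
tool_rot: [[0.977, -0.0, 0.213], [-0.213, 0.0, 0.977], [-0.0, -1.0, -0.0]]
ft_force: [0.7, -0.6, -1.1]
grip_width: 0.0119
time_s: 12.68
position: [0.537, 0.0769, 0.1068]
tool_rot: [[0.977, -0.0, 0.213], [-0.213, 0.0, 0.977], [-0.0, -1.0, -0.0]]
ft_force: [-0.1, -0.1, -1.6]
grip_width: 0.0117
[0.53702458 0.07693012 0.10678618] [-0.05527117 -0.0672465  -1.55352843] 0.011748585369879433 [-0.04990725 -0.03314607 -0.01319409]
```

```bash
python3 -m pendant '[[[0,0,-0.04],0,0],[[0,0,-0.04],0,0],[[0,0,0],0,0],[[0,0,0],0,0]]'
python3 -c "
from h import *
s,im,d=snap('wrist','w12'); print(s['position'],s['ft_force'],s['grip_width'],s['wrist_torque'])
c=cv2.resize(im[150:270,260:380,::-1],None,fx=5,fy=5,interpolation=cv2.INTER_CUBIC); cv2.imwrite('pics/w12c.png',c)
"
```

```text
time_s: 13.02
position: [0.5373, 0.077, 0.106]
tool_rot: [[0.977, 0.002, 0.213], [-0.213, -0.0, 0.977], [0.002, -1.0, 0.0]]
ft_force: [-3.8, -0.2, 12.6]
grip_width: 0.0114
[0.53732352 0.07696195 0.10598522] [-3.83740354 -0.24600871 12.57841317] 0.011438554123875387 [-0.02816892  0.70450902 -0.02487975]
```

View pics/w12c.png

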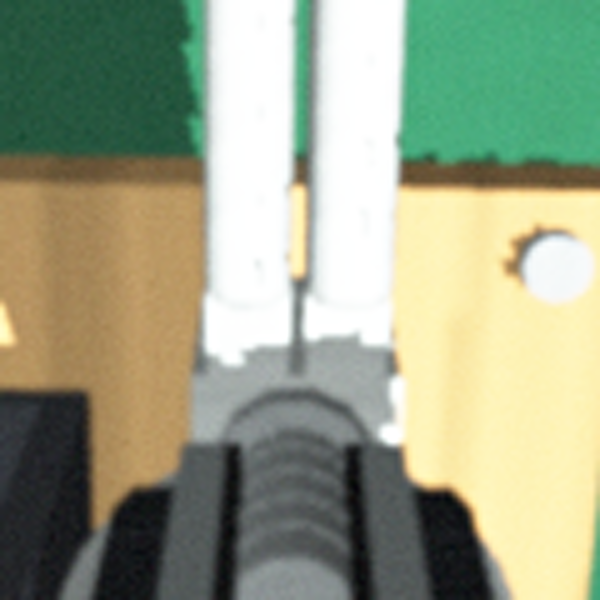

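Shoulder seated: 12.6 N of upward reaction at TCP z = 0.106 (expected 0.1061), and the disc is flush on the ear in w12. Release and rise straight up.

```bash
python3 -m pendant '[[[0,0,0.03],0,0.3],[[0,0,0],0,0.5],[[0,0,0],0,1],[[0,0,0],0,1],[[0,0,0],0,1],[[0,0,0],0,1],[[0,0,0],0,1]]'
python3 -m pendant '[[[0,0,0.5],0,1],[[0,0,1],0,1],[[0,0,1],0,1],[[-0.5,0.1,0],0,1],[[-0.5,0.1,0],0,1],[[0,0,0],0,1],[[0,0,0],0,1]]'
python3 -c "
from h import *
s,im,d=snap('wrist','w13'); print(s['position'],s['ft_force'],s['grip_width'],s['wrist_torque'])
c=cv2.resize(im[100:300,220:420,::-1],None,fx=3,fy=3,interpolation=cv2.INTER_CUBIC); cv2.imwrite('pics/w13c.png',c)
print(proj('wrist',[[.497,.0864,.1],[.538,.0768,.098],[.538,.0768,.128]],s))
"
```

```text
time_s: 13.65
position: [0.537, 0.0769, 0.1052]
tool_rot: [[0.977, -0.0, 0.213], [-0.213, 0.0, 0.977], [-0.0, -1.0, -0.0]]
ft_force: [-0.7, 0.7, -0.5]
grip_width: 0.0852
time_s: 14.23
position: [0.507, 0.083, 0.1805]
tool_rot: [[0.977, 0.0, 0.213], [-0.213, -0.0, 0.977], [0.0, -1.0, 0.0]]
ft_force: [-0.4, 0.4, -0.0]
grip_width: 0.0848
[0.50698727 0.08297729 0.18052753] [-0.38708272  0.36840493 -0.01567711] 0.08482249763231392 [-0.02135407 -0.0465739   0.03265932]
[[320.89540371 192.01362552]
 [320.00953934 235.78998876]
 [320.27631275 252.6553074 ]]
```

View pics/w13c.png

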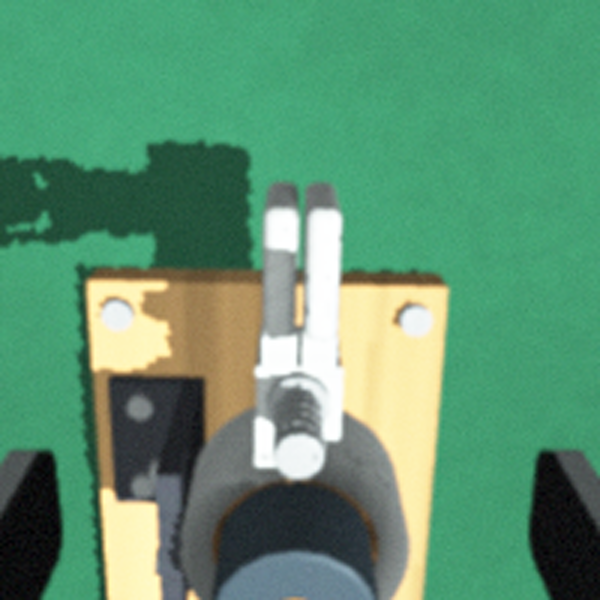

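The pin is upright in the ear (top at about (320,251), as predicted), and the gap between the tabs is at (320.8,190). Lower over the tabs, 6 mm further out from the pin, and pinch.

```bash
python3 -m pendant '[[[-0.52,0.16,0],-0.18,1],[[0,0,-0.8],0,1],[[0,0,-0.9],0,1],[[0,0,-0.9],0,1],[[0,0,-0.7],0,1],[[0,0,-0.3],0,1],[[0,0,0],0,1],[[0,0,0],0,1]]'
python3 -c "
from h import *
s,im,d=snap('wrist','w14'); print(s['position'],s['ft_force'],s['grip_width'],s['wrist_torque'])
"
```

```text
time_s: 14.95
position: [0.4922, 0.0876, 0.0726]
tool_rot: [[0.973, 0.0, 0.229], [-0.229, -0.0, 0.973], [0.0, -1.0, 0.0]]
ft_force: [0.3, -0.6, 0.0]
grip_width: 0.0854
[0.49219732 0.08758471 0.07263188] [ 0.26718464 -0.56837338  0.00485482] 0.08538111615418585 [ 0.13539188  0.02892359 -0.06437238]
```

View pics/w14.png

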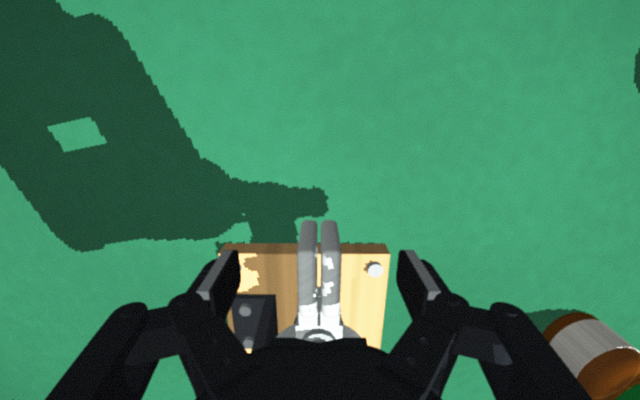

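The tabs (centre column about 319) are midway between the fingers (238 and 398). Closing.

```bash
python3 -m pendant '[[[0,0,0],0,0],[[0,0,0],0,0],[[0,0,0],0,0],[[0,0,0],0,0],[[0,0,0],0,0],[[0,0,0],0,0],[[0,0,0],0,0],[[0,0,0],0,0],[[0,0,0],0,0],[[0,0,0],0,0]]' 60
python3 -c "
from h import *
s,im,d=snap('wrist','w15'); print(s['position'],s['ft_force'],s['grip_width'],s['wrist_torque'])
s,im,d=snap('side','s15'); c=cv2.resize(im[110:240,270:400,::-1],None,fx=4,fy=4,interpolation=cv2.INTER_CUBIC); cv2.imwrite('pics/s15c.png',c)
"
```

```text
time_s: 15.83
position: [0.4915, 0.0879, 0.0728]
tool_rot: [[0.973, 0.001, 0.229], [-0.229, 0.0, 0.973], [0.001, -1.0, 0.0]]
ft_force: [-1.0, 1.4, 5.8]
grip_width: 0.0206
[0.49154641 0.08785092 0.07277572] [-0.99321928  1.40396655  5.82128288] 0.020601494849914116 [ 0.24411557  0.18936833 -0.04154378]
```

View pics/w15.png

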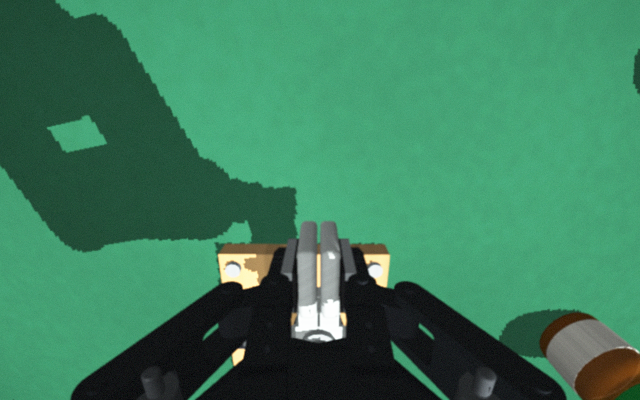

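View pics/s15c.png

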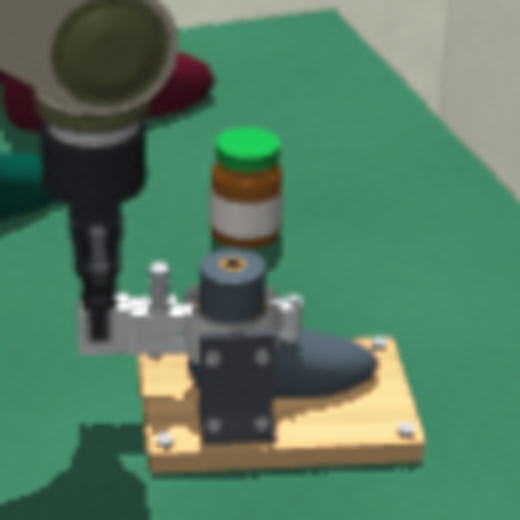

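```bash
python3 -c "
from h import *
print(proj('side',[[.538,.0768,.128],[.538,.0768,.098],[.538,.0768,.094]]))
s,im,d=load('s15'); c=cv2.resize(im[165:200,290:330,::-1],None,fx=15,fy=15,interpolation=cv2.INTER_CUBIC); cv2.imwrite('pics/s15d.png',c)
s,im,d=load('w13'); u,X=dpts('wrist',d,s); r=np.hypot(X[:,0]-.538,X[:,1]-.0768); 
m=(r<.006)&(X[:,2]>.11)&(X[:,2]<.16); print('pin top z',np.percentile(X[m,2],[50,90]),X[m&(X[:,2]>.125)][:,:2].mean(0))
"
```

```text
[[310.012892   176.94645563]
 [310.00044941 185.48588042]
 [309.99879057 186.60872856]]
pin top z [0.12789696 0.12864865] [0.53770818 0.07675   ]
```

View pics/s15d.png

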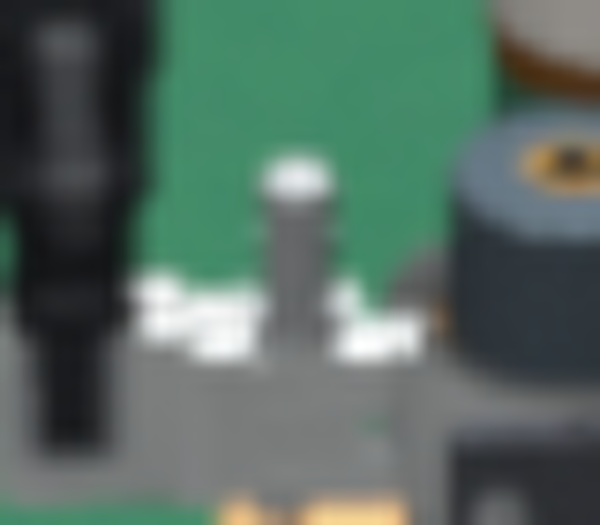

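Pin top measures 0.128 m, which is 94 + 34 mm, so the shoulder is home. The pin is upright and clear of the gripper, and the grip is holding the tabs. Handing in.

```bash
python3 -c "
from rig import env
s=env.observe(); print(s['time_s'],s['position'],s['ft_force'],s['grip_width']); print(env.close_job())"
```

```text
15.9333 [0.49159658 0.08784748 0.07279425] [-1.16254616  1.82353915  5.41604418] 0.02050224561333689
the job is handed in; nothing more can be done
None
```

I closed the clamp, seated the locking pin in the lug, and handed in at 15.9 s with the gripper still squeezing the thumb tabs at 60 N. No verdict was reported, so whether the run passed is not confirmed.

- **Clamp:** I pushed the swing half until the end stop pushed back with about 34 N. The top and wrist pictures then showed the two tabs parallel, about 2 mm apart, with the lug holes lined up. I judged it shut from those; I had no direct reading of the hinge angle.
- **Pin:** I pressed it down until the lug pushed back with 12.6 N, at the height expected for a seated shoulder. After I let go, the wrist camera's depth put its top at 0.128 m, the height for a fully home pin. The side picture showed it upright and clear of the gripper.
- **Pinch:** the grasp point is about 6 mm from the middle of the tabs in the horizontal plane. The net sideways force on the wrist was only about 2 N, so both halves should be pressed about equally. I could not measure the force on each tab separately.
- **Left alone:** I never aimed for or touched the awl, glue jar, tack tray or spare last, but I did not measure their positions again at the end.

Two readings disagreed with what I expected. The hole was about 2 mm further in +y than the board fit predicted, so I corrected that from the wrist pictures. The grip opening read 11.8 mm on the 14 mm pin grip and 20.6 mm on the 22 mm tabs, so that gauge seems to read 1 to 2 mm low under load.

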